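# Hold the kitchen's key switch turned with the right key

### The job

Take the key with the round bow out of the wooden key block and push it fully home into the keyhole on top of the grey key switch box, easing it past the stiff spring pins until its collar rests on the plate. Then turn it clockwise (seen from above) a quarter turn to the stop and finish while still holding it there, because the switch springs back when let go. Leave the other two keys standing in the block and do not push the things around about.

Things in the scene. Friction and masses are not known exactly. Their poses are not given: they have to be found in the camera images.
- key_block: Fixed wooden block, 216 (its x) x 64 (y) x 45 mm high; origin at the centre of its underside, z up. Three slots 23 x 9 mm go through it in a row along its x, at -65, 0 and +65 mm, long side along x. In each stands a key, collar on the block's top, key x along block x; which key is where varies. It may stand on the robot's left or right.
- round_key: The key to use: steel, about 60 g, 83 mm long, upright; its bow is a flat round disc, 38 mm in diameter (its x and z), 9 mm thick (its y). Origin: centre of the underside of its bit, z up. Bit 20 (x) x 6 (y) x 16 mm high, lower corners rounded, the same turned half round. Above it a 6 mm round stem, then a 30 mm collar.
- round_key_bow (a point): Centre of the round key's disc bow, on its axis 64 mm above its tip: where to grip from above, fingers closing along the key's y (9 mm). 75 mm above the table at the start, when the key's tip is 34 mm deep in the block: lift straight up 45 mm to clear it.
- round_key_collar (a point): Centre of the underside of the round key's collar, 34 mm above its tip. It meets the keyhole point when the key is fully home.
- tbar_key: Another steel key, to be left in the block: bow is a round crossbar 56 mm long and 10 mm thick along its x, centre 62 mm above its tip; collar underside 24 mm above its tip. Origin at the centre of the bit's underside. Too short to work the switch.
- square_key: Another steel key, to be left in the block: bow is a small square plate 22 mm wide (x), 9 mm thick (y), from 39 to 65 mm above its tip; collar underside 24 mm above its tip. Origin at the centre of the bit's underside. Too short to work the switch.
- key_switch: Fixed grey box, 116 (its x; 146 with two low feet) x 96 (y) x 62 mm; origin at the centre of its underside, z up. Plate 70 x 66 mm on top, upper face 68 mm above the table, 14 mm thick, keyhole in its middle. Two spring pins in the hole's ends resist with 5 to 10 N while the tip is 7 to 14 mm deep, then the key goes on easily.
- keyhole (a point): Centre of the keyhole at the plate's upper face; its x runs along the slot, z up. Slot 23 (x) x 9 mm (y) with a 3 mm bevel; below the plate a turning cylinder with a slot 21.8 x 7.8 mm, in line with it at rest. The key is home with its tip 34 mm down, collar on the plate; only then is the bit clear of the plate and free to turn.
- cylinder (a joint): Angle of the lock cylinder: 0 at rest, grows clockwise seen from above, stop at 1.66 rad (a little past a quarter turn). The key has up to about 0.1 rad of play in it, so the key turns that much before the cylinder follows. A spring returns it to 0 when let go: 0.05 N m at rest, 0.15 N m at the stop.
- ramekin_0: White ramekin, 72 mm wide, 45 mm high, a bystander. Origin at the centre of its underside.
- tasting_spoon: Small steel spoon 130 mm long, 11 mm high, lying on the table, a bystander. Origin at the middle of its underside.
- kitchen_timer: Round kitchen timer, 74 mm wide, 50 mm high, a bystander. Origin at the centre of its underside.

How it is judged:
By the outcome, as a careful person would: the job done as asked, in the order asked, and still so for the second after the job is handed in, while the arm keeps its last pose, push and grip.
It also fails if it takes over 45 s, if anything falls off the work surface, if the arm or the gripper's body presses on something with over 40 N, if the wrist force passes 120 N, or if a joint passes its speed limit or range.

### The arm

A 7-joint arm with a two-finger parallel gripper is mounted at the origin on a cart in front of the work surface, level with it; the furniture and walls round the work are solid. World frame = base frame: x ahead of the robot, y to its left, z up, the work surface at z = 0. Lengths are in m, angles in degrees, forces in N, time in s.
With the tool pointing down it reaches from about 0.425 to 0.875 m from the base axis. Payload 4.7 kg.
Tool frame: the origin (TCP) lies between the finger pads; the fingertips stand 8 mm ahead of it and the grasp point (between the pads) lies 11 mm behind it (env.tip_extent is the distance from the TCP to the fingertips, in m); z points along the fingers, y is the line along which they close (so a half turn about z gives the same grasp; the last joint's range is limited). The gripper opens to 87 mm and grips with 3 to 60 N. Pads are 19 mm wide; open, the fingers measure 117 mm over their backs; the gripper's body (75 mm by 190 mm) begins 51 mm behind the grasp point.
Start: joints at [-66.744, 18.392, -4.016, 83.108, 1.295, 78.541, -3.26], TCP at [0.248, 0.601, 0.205] pointing down, gripper open.
Joint ranges: [-163.93, 163.93], [-17.29, 119.83], [-79.2, 71.16], [3.27, 140.29], [-89.18, 269.18], [5.43, 117.66], [-154.24, 154.24]. Speed limits (degrees/s): [147.25, 147.25, 180, 180, 180, 180, 180].

### API

Orientations are given as [roll, pitch, yaw] about the fixed x, y, z axes, in that order (R = Rz(yaw) Ry(pitch) Rx(roll)).
In Python, from cell import sensors, vision, workorder, env gives the robot as it stands.
- The arm moves only by the tool drive_tool, never from a script. Its argument "moves" is a list of rows, each an object of numbers: "x", "y", "z": the shift along the tool's x, y, z in mm; "rx", "ry", "rz": the turn, a rotation vector about the tool's x, y, z in rad; "fingers": the closure, from -1 (fully open) to 1 (shut). In form: [{"x": .., "y": .., "z": .., "rx": .., "ry": .., "rz": .., "fingers": ..}, ...]. A call has 1 to 20 rows; each row is the pose to reach, as a shift and turn from the pose commanded when the call began, along the tool's axes at that moment; what a row does not reach only later rows make up. A row lasts 1/8 s, in which the tool goes at most 62.5 mm and 10.7 degrees, less where a joint would pass 70% of its speed; a pose out of reach is approached as far as the arm can. A call with a gripper value outside its range is refused whole. The fingers move at their own pace and stop on an object; "force" is the grip in N (left out, the last holds). Time passes only in rows, so rows that repeat a pose let the fingers close. It gives the time, the measured TCP pose, the force, the opening and the grip force at its end, in the units of the state.
- sensors.get_obs(): the state, without advancing time (a new reading comes with each control period).
- vision.read_camera(name): name is "scene" or "side" or "wrist"; returns a dict with "image" (400x640x3 uint8, red, green, blue), "fx", "fy", "cx", "cy" (pixels), "k1" (the pictures are not rectified: a ray, as slopes to the right and down, at radius r is drawn at 1 + k1 r^2 times it, then the intrinsics apply), "R" (3x3) and "t" (3): a world point X has camera coordinates R X + t. Camera axes: x right, y down, z forward; pixel columns grow to the right and rows downward; lengths in m; the calibration is good to about 2 mm. A picture is of the moment at which its call begins. There is no depth.
- workorder.sign_off(): hands the job in; it is judged then, once.
The state is a dict: "time_s": time; "qpos": joint angles; "joint_velocities": joint speeds; "effort": joint torques, N m; "tool_pos": TCP position; "tool_rot": TCP orientation; "force": force on the tool from outside, world axes, zero at the start; "wrist_torque": the same for the moment, N m; "grip_width": finger opening in m; "grasp_force": force on a finger pad.
Only numpy, scipy, OpenCV 4.12 (cv2) and the standard library are available. Lean on these libraries where they do the work, as an engineer would, in place of code of your own. Each camera call takes 0.05 s, during which the arm holds its last target. There are 200 camera calls.

## Working session

There is one attempt and no reset: what is moved stays moved. The work goes in short steps, Python scripts to look and compute and a tool call to move; the robot and the scene stay as the last step left them, time stands still between calls to the robot, and variables do not carry over. Pictures are saved under pics/ and viewed, at most 10 in all, crops included, and the job is handed in when it is done.

Besides the shell and the picture viewer there is one more tool, called after "Emit:" as a command line: name --argument value ..., lists and objects as JSON in quotes. drive_tool: Moves the arm, as the interface text tells. Its arguments: {"type":"object","properties":{"moves":{"type":"array"},"force":{"type":"number"}},"required":["moves"]}

```bash
mkdir -p pics
cat > h.py <<'E'
import numpy as np, cv2
from cell import sensors, vision, workorder, env
def snap(n,f):
    c=vision.read_camera(n); cv2.imwrite('pics/'+f+'.png',cv2.cvtColor(c['image'],cv2.COLOR_RGB2BGR))
    np.savez('pics/'+f+'.npz',**c); return c
def K(c): return np.array([[c['fx'],0,c['cx']],[0,c['fy'],c['cy']],[0,0,1.]])
def proj(c,P):
    X=np.atleast_2d(P)@c['R'].T+c['t']; s=X[:,:2]/X[:,2:]; s=s*(1+c['k1']*(s**2).sum(1,keepdims=True))
    return s*[c['fx'],c['fy']]+[c['cx'],c['cy']]
def ray(c,uv):
    d=np.array([float(c['k1']),0,0,0,0])
    s=cv2.undistortPointsIter(np.array([[uv]],float),K(c),d,None,None,(3,100,1e-12))[0,0]
    return -c['R'].T@c['t'], c['R'].T@np.array([s[0],s[1],1])
def atz(c,uv,z):
    o,d=ray(c,uv); return o+d*(z-o[2])/d[2]
def load(f): return dict(np.load('pics/'+f+'.npz'))
E
python3 - <<'E'
from h import *
for n in ['scene','side','wrist']:
    c=snap(n,n+'0'); print(n,c['fx'],c['k1'],-c['R'].T@c['t'])
a=cv2.imread('pics/scene0.png');b=cv2.imread('pics/side0.png')
print(sensors.get_obs())
E
```

```text
scene 447.0908006462482 0.005503283426222326 [-0.14427026  0.39152974  0.6730999 ]
side 401.20007568418896 -0.02682344420163872 [1.15369533 0.00666645 0.88635953]
wrist 319.915946575751 -0.04344872421445685 [0.18599357 0.62655179 0.38374663]
{'time_s': 0.15, 'qpos': array([-66.74430912,  18.42928218,  -4.01677342,  83.15813121,
         1.29575197,  78.54018882,  -3.26139251]), 'joint_velocities': array([ 0.05267146, -0.18415943, -0.00698986, -0.24557472, -0.05344002,
       -0.09902064,  0.00119932]), 'effort': array([-6.88786877e-04, -4.91800189e+01, -4.05069189e-01, -3.12873065e+01,
       -6.40101009e-02,  4.06005140e-02,  1.00732475e-04]), 'tool_pos': array([0.24806858, 0.60033222, 0.20411945]), 'tool_rot': array([-1.79917660e+02,  5.33474774e-03,  1.57553627e+02]), 'force': array([-0.9129282 ,  0.06319633, -0.31388407]), 'wrist_torque': array([-0.02660955,  0.03482461,  0.08530699]), 'grasp_force': 0.0, 'grip_width': 0.08710927591492927}
```

View pics/scene0.png

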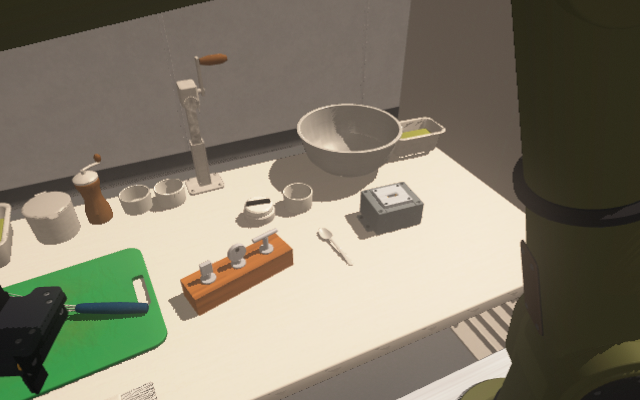

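View pics/side0.png

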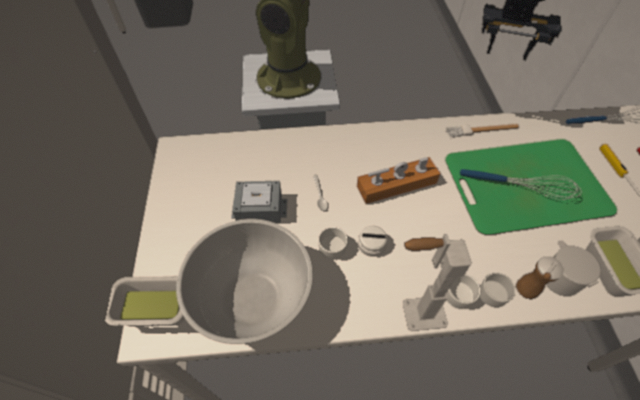

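The scene view shows the block with three keys: square at (207,272), round in the middle at (237,254) and T-bar at (265,240). The switch is at (391,205). The side view shows the block at (398,180) and the switch at (257,198). Next I'll take enlarged crops.

Run:
```python
import cv2,numpy as np
a=cv2.imread('pics/scene0.png');b=cv2.imread('pics/side0.png')
f=lambda i,x,y:cv2.resize(i[y:y+75,x:x+100],(400,300),interpolation=cv2.INTER_CUBIC)
def g(i,x,y,w,h,s): return cv2.resize(i[y:y+h,x:x+w],None,fx=s,fy=s,interpolation=cv2.INTER_CUBIC)
L=np.vstack([g(a,175,222,130,90,3),g(b,350,150,130,90,3)])
R=np.vstack([g(a,340,165,130,90,3),g(b,205,160,130,90,3)])
cv2.imwrite('pics/crop.png',np.hstack([L,R]))
```

```text
(no output)
```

View pics/crop.png

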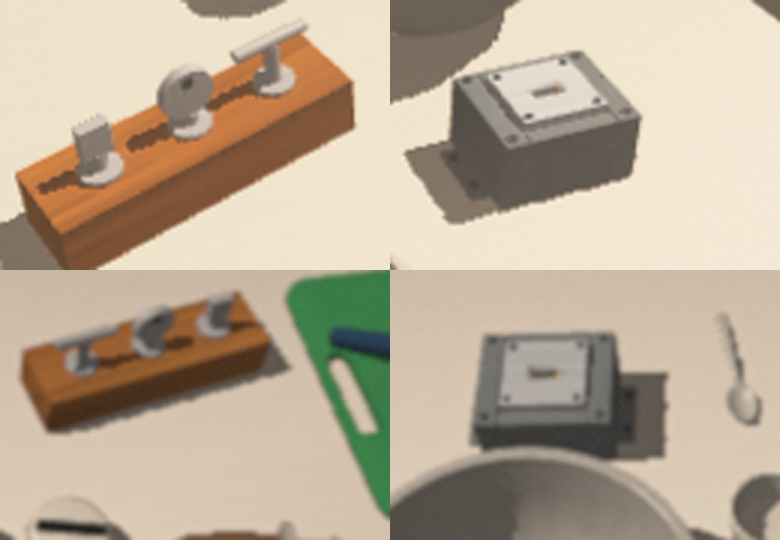

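```bash
cat > fit.py <<'E'
from h import *
from scipy.optimize import least_squares
def fit(obs,x0):
    # obs: list of (cam,[(local xyz),(uv)]...)
    def pts(p,L):
        c,s=np.cos(p[2]),np.sin(p[2]); L=np.array(L)
        return np.c_[p[0]+c*L[:,0]-s*L[:,1],p[1]+s*L[:,0]+c*L[:,1],L[:,2]]
    f=lambda p:np.concatenate([(proj(c,pts(p,[l for l,_ in o]))-[u for _,u in o]).ravel() for c,o in obs])
    r=least_squares(f,x0); return r.x,f(r.x).reshape(-1,2).round(1).tolist()
E
python3 - <<'E'
from fit import *
S,D=load('scene0'),load('side0')
q=lambda x,y,ox,oy:(x/3+ox-.33,y/3+oy-.33)
X,Y=.108,.032
b=lambda x,y:(x,y,.045)
sb=[(b(-X,Y),q(17,176,175,222)),(b(-X,-Y),q(63,235,175,222)),(b(X,-Y),q(354,83,175,222)),(b(X,Y),q(306,36,175,222))]
db=[(b(X,Y),q(22,82,350,150)),(b(X,-Y),q(238,22,350,150)),(b(-X,-Y),q(270,70,350,150)),(b(-X,Y),q(47,128,350,150))]
print(atz(S,(238,265),.045),atz(D,(398,177),.045))
# resolve corner naming from world positions
for c,o in((S,sb),(D,db)):
    for l,u in o: print(np.round(atz(c,u,.045),3))
w=[(62,82),(193,52),(250,120),(122,150)]; w2=[(93,65),(223,63),(230,152),(85,155)]
for c,o,of in((S,w,(340,165)),(D,w2,(205,160))):
    for u in o: print('box',np.round(atz(c,q(*u,*of),.062),3))
print('hole',atz(S,q(157,91,340,165),.068),atz(D,q(154,103,205,160),.068))
print('bow',atz(S,q(187,92,175,222),.075),atz(D,q(154,60,350,150),.075))
E
```

```text
[0.49528476 0.27684789 0.045     ] [0.50656466 0.27387084 0.045     ]
[0.502 0.387 0.045]
[0.442 0.371 0.045]
[0.492 0.163 0.045]
[0.551 0.176 0.045]
[0.496 0.165 0.045]
[0.445 0.374 0.045]
[0.504 0.389 0.045]
[0.549 0.179 0.045]
box [ 0.59  -0.048  0.062]
box [ 0.582 -0.164  0.062]
box [ 0.487 -0.152  0.062]
box [ 0.497 -0.046  0.062]
box [ 0.493 -0.155  0.062]
box [ 0.502 -0.043  0.062]
box [ 0.595 -0.04   0.062]
box [ 0.587 -0.159  0.062]
hole [ 0.54161405 -0.10384061  0.068     ] [ 0.5435741  -0.10169297  0.068     ]
bow [0.49877771 0.27436585 0.075     ] [0.50629503 0.27720443 0.075     ]
```

```bash
cat >> h.py <<'E'
from scipy.spatial.transform import Rotation as Ro
def delta(goal,yaw):
    o=sensors.get_obs(); R=Ro.from_euler('xyz',o['tool_rot'],degrees=True); G=Ro.from_euler('xyz',[180,0,yaw],degrees=True)
    print('shift mm',(R.inv().apply(np.array(goal)-o['tool_pos'])*1e3).round(1),'rotvec',(R.inv()*G).as_rotvec().round(4))
E
python3 - <<'E'
from h import *
S,D=load('scene0'),load('side0')
def tri(a,b):
    o1,d1=ray(S,a);o2,d2=ray(D,b); A=np.c_[d1,-d2]; k=np.linalg.lstsq(A,o2-o1,rcond=None)[0]
    return (o1+k[0]*d1).round(3),(o2+k[1]*d2).round(3)
print('bowl rim centre',tri((350,130),(246,275)), 'bow', tri((237,253),(400.8,169.5)))
delta([.498,.2755,.205],103.4)
E
```

```text
bowl rim centre (array([ 0.785, -0.121,  0.115]), array([ 0.786, -0.117,  0.114])) bow (array([0.502, 0.274, 0.071]), array([0.503, 0.278, 0.071]))
shift mm [-355.  -204.8   -0.6] rotvec [-1.300e-03  8.000e-04  9.452e-01]
```

Emit:
drive_tool --moves '[{"x":-355,"y":-205,"z":0,"rz":0.945},{"x":-355,"y":-205,"z":0,"rz":0.945},{"x":-355,"y":-205,"z":0,"rz":0.945},{"x":-355,"y":-205,"z":0,"rz":0.945},{"x":-355,"y":-205,"z":0,"rz":0.945},{"x":-355,"y":-205,"z":0,"rz":0.945},{"x":-355,"y":-205,"z":0,"rz":0.945},{"x":-355,"y":-205,"z":0,"rz":0.945},{"x":-355,"y":-205,"z":0,"rz":0.945},{"x":-355,"y":-205,"z":0,"rz":0.945},{"x":-355,"y":-205,"z":0,"rz":0.945}]'

```text
invalid input at $.moves[0]: expected keys x, y, z, rx, ry, rz, fingers
```

Run:
```python
from h import *
c=snap('wrist','wrist1'); i=cv2.imread('pics/wrist1.png'); print(sensors.get_obs()['tool_pos'],sensors.get_obs()['tool_rot'])
```

```text
[0.24808791 0.60041205 0.20427771] [-1.79932699e+02  2.45319036e-03  1.57553094e+02]
```

View pics/wrist1.png

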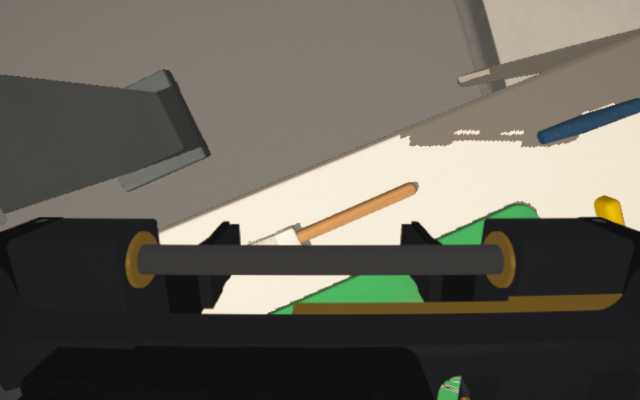

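The move was refused because all keys are required. The wrist view shows the camera sits about 67 mm along tool +x, so I'll first stop 70 mm short of the bow along tool −x to see it.

Emit:
drive_tool --moves '[{"x":-398,"y":-262,"z":0,"rx":0,"ry":0,"rz":0.945,"fingers":-1},{"x":-398,"y":-262,"z":0,"rx":0,"ry":0,"rz":0.945,"fingers":-1},{"x":-398,"y":-262,"z":0,"rx":0,"ry":0,"rz":0.945,"fingers":-1},{"x":-398,"y":-262,"z":0,"rx":0,"ry":0,"rz":0.945,"fingers":-1},{"x":-398,"y":-262,"z":0,"rx":0,"ry":0,"rz":0.945,"fingers":-1},{"x":-398,"y":-262,"z":0,"rx":0,"ry":0,"rz":0.945,"fingers":-1},{"x":-398,"y":-262,"z":0,"rx":0,"ry":0,"rz":0.945,"fingers":-1},{"x":-398,"y":-262,"z":0,"rx":0,"ry":0,"rz":0.945,"fingers":-1},{"x":-398,"y":-262,"z":0,"rx":0,"ry":0,"rz":0.945,"fingers":-1},{"x":-398,"y":-262,"z":0,"rx":0,"ry":0,"rz":0.945,"fingers":-1},{"x":-398,"y":-262,"z":0,"rx":0,"ry":0,"rz":0.945,"fingers":-1}]'

```text
time_s: 1.58
tool_pos: [0.5151, 0.2084, 0.2048]
tool_rot: [-180.0, -0.0, 103.6]
force: [-0.4, 0.1, 0.9]
grip_width: 0.0872
grasp_force: 0.0
```

Run:
```python
from h import *
c=snap('wrist','wrist2'); i=cv2.imread('pics/wrist2.png'); print(sensors.get_obs()['tool_pos'],sensors.get_obs()['tool_rot'])
print(proj(c,[[.498,.2755,.045],[.498,.2755,.075],[.498,.2755,.094]]))
```

```text
[0.51521321 0.20821431 0.20484878] [-1.79984488e+02 -2.37786028e-02  1.03566343e+02]
[[319.4935568  111.60245589]
 [319.41383326 111.42117042]
 [319.35481657 111.2869726 ]]
```

View pics/wrist2.png

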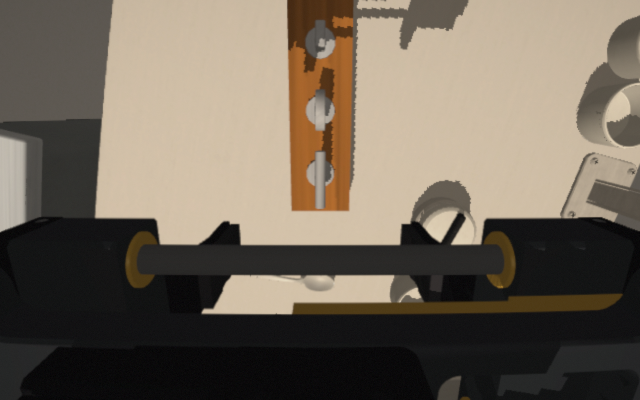

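The wrist view shows the round bow at (320,110) against a predicted (319.4,111.4). The keys line up vertically, so the yaw is right.

Run:
```python
from h import *
i=cv2.imread('pics/wrist2.png'); 
cv2.imwrite('pics/w2c.png',cv2.resize(i[10:210,270:370],None,fx=3,fy=3,interpolation=cv2.INTER_CUBIC))
delta([.4985,.2763,.066],103.4)
```

```text
shift mm [ 70.   -0.2 138.9] rotvec [-0.0003 -0.0004  0.0029]
```

View pics/w2c.png

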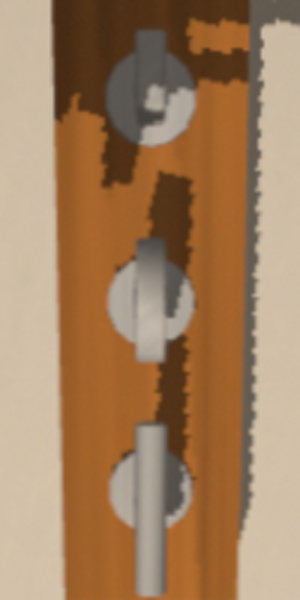

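Emit:
drive_tool --moves '[{"x":70,"y":0,"z":0,"rx":0,"ry":0,"rz":0.002,"fingers":-1},{"x":70,"y":0,"z":0,"rx":0,"ry":0,"rz":0.002,"fingers":-1},{"x":70,"y":0,"z":40,"rx":0,"ry":0,"rz":0.002,"fingers":-1},{"x":70,"y":0,"z":80,"rx":0,"ry":0,"rz":0.002,"fingers":-1},{"x":70,"y":0,"z":110,"rx":0,"ry":0,"rz":0.002,"fingers":-1},{"x":70,"y":0,"z":130,"rx":0,"ry":0,"rz":0.002,"fingers":-1},{"x":70,"y":0,"z":139,"rx":0,"ry":0,"rz":0.002,"fingers":-1},{"x":70,"y":0,"z":139,"rx":0,"ry":0,"rz":0.002,"fingers":-1},{"x":70,"y":0,"z":139,"rx":0,"ry":0,"rz":0.002,"fingers":0.3},{"x":70,"y":0,"z":139,"rx":0,"ry":0,"rz":0.002,"fingers":0.6},{"x":70,"y":0,"z":139,"rx":0,"ry":0,"rz":0.002,"fingers":1},{"x":70,"y":0,"z":139,"rx":0,"ry":0,"rz":0.002,"fingers":1},{"x":70,"y":0,"z":139,"rx":0,"ry":0,"rz":0.002,"fingers":1},{"x":70,"y":0,"z":139,"rx":0,"ry":0,"rz":0.002,"fingers":1},{"x":70,"y":0,"z":139,"rx":0,"ry":0,"rz":0.002,"fingers":1},{"x":70,"y":0,"z":139,"rx":0,"ry":0,"rz":0.002,"fingers":1}]' --force 50

```text
time_s: 3.62
tool_pos: [0.4998, 0.2747, 0.066]
tool_rot: [180.0, -0.0, 103.3]
force: [-0.3, 0.3, 0.1]
grip_width: 0.015
grasp_force: 0.0
```

Emit:
drive_tool --moves '[{"x":0,"y":0,"z":0,"rx":0,"ry":0,"rz":0,"fingers":1},{"x":0,"y":0,"z":0,"rx":0,"ry":0,"rz":0,"fingers":1},{"x":0,"y":0,"z":0,"rx":0,"ry":0,"rz":0,"fingers":1},{"x":0,"y":0,"z":0,"rx":0,"ry":0,"rz":0,"fingers":1}]'

```text
time_s: 4.12
tool_pos: [0.4998, 0.2747, 0.0659]
tool_rot: [-180.0, 0.0, 103.3]
force: [0.0, 0.4, -0.2]
grip_width: 0.0082
grasp_force: 50.7
```

Run:
```python
from h import *
print(sensors.get_obs()); delta([.4985,.2763,.066],103.4)
```

```text
{'time_s': 4.125, 'qpos': array([-45.06336385,  15.16531155,  15.60534391, 104.54875172,
        -4.61892523,  60.90221968, -14.43146653]), 'joint_velocities': array([-0.00546359, -0.06918026, -0.03766093,  0.00918439, -0.07754786,
       -0.02132641,  0.03155224]), 'effort': array([-6.14456148e-04, -4.14518666e+01,  2.42915891e+00, -2.80306810e+01,
       -6.20462908e-02,  1.85542088e-02,  3.05206936e-05]), 'tool_pos': array([0.49976262, 0.27470568, 0.06592744]), 'tool_rot': array([-1.79997864e+02,  1.20675590e-03,  1.03294739e+02]), 'force': array([ 0.02262858,  0.38249697, -0.15714175]), 'wrist_torque': array([-0.06616824,  0.00751663, -0.02630737]), 'grasp_force': 50.719956597313285, 'grip_width': 0.008244376197253251}
shift mm [ 1.8 -0.9 -0.1] rotvec [-0.      0.     -0.0018]
```

Emit:
drive_tool --moves '[{"x":0,"y":0,"z":-10,"rx":0,"ry":0,"rz":0,"fingers":1},{"x":0,"y":0,"z":-20,"rx":0,"ry":0,"rz":0,"fingers":1},{"x":0,"y":0,"z":-35,"rx":0,"ry":0,"rz":0,"fingers":1},{"x":0,"y":0,"z":-50,"rx":0,"ry":0,"rz":0,"fingers":1},{"x":0,"y":0,"z":-70,"rx":0,"ry":0,"rz":0,"fingers":1},{"x":0,"y":0,"z":-100,"rx":0,"ry":0,"rz":0,"fingers":1},{"x":0,"y":0,"z":-120,"rx":0,"ry":0,"rz":0,"fingers":1},{"x":0,"y":0,"z":-120,"rx":0,"ry":0,"rz":0,"fingers":1},{"x":0,"y":0,"z":-120,"rx":0,"ry":0,"rz":0,"fingers":1}]'

```text
time_s: 5.25
tool_pos: [0.4994, 0.2745, 0.1855]
tool_rot: [-180.0, 0.0, 103.3]
force: [-0.4, 0.2, -0.6]
grip_width: 0.0083
grasp_force: 50.7
```

Run:
```python
from h import *
o=sensors.get_obs();print(o['grip_width'],o['tool_pos'])
p=np.deg2rad(85.5)
# view pose: 75mm behind the keyhole along tool x
delta([.5415-.075*np.cos(p),-.102-.075*np.sin(p),.21],85.5)
```

```text
0.008341812899281962 [0.49938845 0.27450295 0.18545037]
shift mm [-447.5  -68.5  -24.4] rotvec [-0.0007  0.0004  0.3106]
```

Emit:
drive_tool --moves '[{"x":-20,"y":-3,"z":-24,"rx":0,"ry":0,"rz":0,"fingers":1},{"x":-60,"y":-9,"z":-24,"rx":0,"ry":0,"rz":0.05,"fingers":1},{"x":-110,"y":-17,"z":-24,"rx":0,"ry":0,"rz":0.1,"fingers":1},{"x":-160,"y":-25,"z":-24,"rx":0,"ry":0,"rz":0.15,"fingers":1},{"x":-210,"y":-32,"z":-24,"rx":0,"ry":0,"rz":0.2,"fingers":1},{"x":-260,"y":-40,"z":-24,"rx":0,"ry":0,"rz":0.25,"fingers":1},{"x":-310,"y":-48,"z":-24,"rx":0,"ry":0,"rz":0.31,"fingers":1},{"x":-360,"y":-55,"z":-24,"rx":0,"ry":0,"rz":0.31,"fingers":1},{"x":-405,"y":-62,"z":-24,"rx":0,"ry":0,"rz":0.31,"fingers":1},{"x":-435,"y":-67,"z":-24,"rx":0,"ry":0,"rz":0.31,"fingers":1},{"x":-447,"y":-68,"z":-24,"rx":0,"ry":0,"rz":0.31,"fingers":1},{"x":-447,"y":-68,"z":-24,"rx":0,"ry":0,"rz":0.31,"fingers":1},{"x":-447,"y":-68,"z":-24,"rx":0,"ry":0,"rz":0.31,"fingers":1}]'

```text
time_s: 6.88
tool_pos: [0.5363, -0.1743, 0.2095]
tool_rot: [-180.0, -0.1, 85.6]
force: [-0.3, -0.1, -1.0]
grip_width: 0.0086
grasp_force: 50.7
```

Run:
```python
from h import *
c=snap('wrist','wrist3'); i=cv2.imread('pics/wrist3.png'); o=sensors.get_obs();print(o['tool_pos'],o['tool_rot'],o['grip_width'])
print(proj(c,[[.5415,-.102,.068]]))
snap('scene','scene3');snap('side','side3')
cv2.imwrite('pics/w3c.png',cv2.resize(i[40:190,220:420],None,fx=4,fy=4,interpolation=cv2.INTER_CUBIC))
```

```text
[ 0.53649819 -0.17416761  0.20966028] [-1.79977757e+02 -5.53984483e-02  8.56583198e+01] 0.008584410208992248
[[320.23023645 108.0536929 ]]
```

View pics/w3c.png

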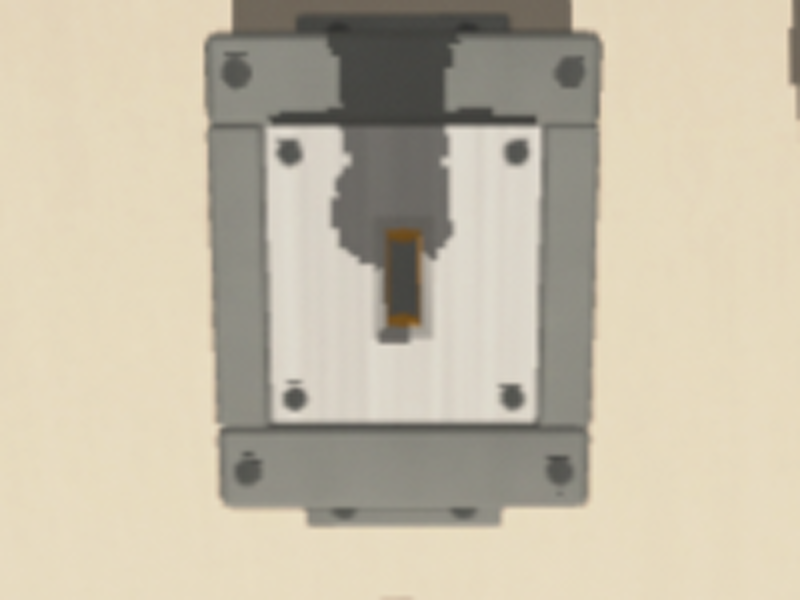

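The slot centre is at crop (404,278), which is full-image (320.6,109.1). It is aligned with the tool yaw. Next I'll check the held key in the external cameras.

Run:
```python
from h import *
W2,W3=load('wrist2'),load('wrist3')
bow=atz(W2,(320.0,109.7),.08); hole=atz(W3,(320.6,109.1),.068); print('bow',bow,'hole',hole)
ps=np.deg2rad(103.4); d=bow-[.4997,.2747,0]; ax=np.array([np.cos(ps),np.sin(ps),0]); ay=np.array([np.sin(ps),-np.cos(ps),0])
print('key in tool x,y mm',d@ax*1e3,d@ay*1e3)
S,D=load('scene3'),load('side3')
o=sensors.get_obs()['tool_pos']; print([proj(c,[o,o+[0,0,.011-.064]]) for c in (S,D)])
out=[]
for n,c in(('scene3',S),('side3',D)):
    u=proj(c,o+[0,0,-.03])[0].round().astype(int); i=cv2.imread(f'pics/{n}.png'); x,y=u[0]-40,u[1]-50; print(x,y)
    out.append(cv2.resize(i[y:y+100,x:x+80],None,fx=5,fy=5,interpolation=cv2.INTER_CUBIC))
cv2.imwrite('pics/c3.png',np.hstack(out))
```

```text
bow [0.49818287 0.27710509 0.08      ] hole [ 0.54178426 -0.10301404  0.068     ]
key in tool x,y mm 2.6912097695807193 -0.9184559317804418
[array([[427.39948087, 134.94452476],
       [424.03695398, 156.09805585]]), array([[215.05746641, 156.78408188],
       [219.93897967, 171.7671889 ]])]
385 97
178 115
```

View pics/c3.png

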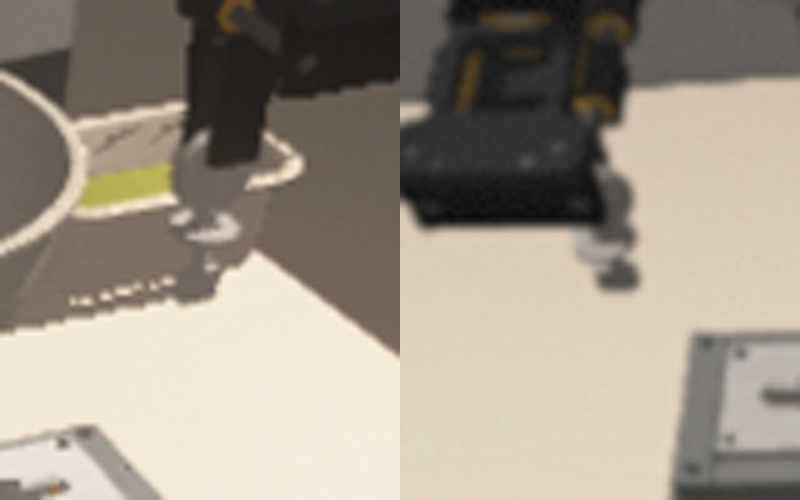

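Run:
```python
from h import *
delta([.5420,-.1057,.133],85.6)
```

```text
shift mm [68.9  0.2 76.9] rotvec [-0.     -0.0006  0.0011]
```

Emit:
drive_tool --moves '[{"x":35,"y":0,"z":0,"rx":0,"ry":0,"rz":0,"fingers":1},{"x":69,"y":0,"z":20,"rx":0,"ry":0,"rz":0,"fingers":1},{"x":69,"y":0,"z":50,"rx":0,"ry":0,"rz":0,"fingers":1},{"x":69,"y":0,"z":70,"rx":0,"ry":0,"rz":0,"fingers":1},{"x":69,"y":0,"z":77,"rx":0,"ry":0,"rz":0,"fingers":1},{"x":69,"y":0,"z":77,"rx":0,"ry":0,"rz":0,"fingers":1},{"x":69,"y":0,"z":77,"rx":0,"ry":0,"rz":0,"fingers":1}]'

```text
time_s: 7.9
tool_pos: [0.5425, -0.1072, 0.134]
tool_rot: [179.9, -0.0, 85.5]
force: [-0.0, 0.1, -0.5]
grip_width: 0.0081
grasp_force: 50.7
```

Run:
```python
from h import *
delta([.5420,-.1057,.133],85.6)
out=[]
for n in('scene','side'):
    c=snap(n,n+'4'); P=np.array([.5422,-.103,.085]); u=proj(c,P)[0].round().astype(int); i=cv2.imread(f'pics/{n}4.png'); x,y=u[0]-32,u[1]-40; print(x,y,proj(c,[[.5422,-.103,.068],[.5422,-.103,.078]]))
    out.append(cv2.resize(i[y:y+80,x:x+64],None,fx=6,fy=6,interpolation=cv2.INTER_CUBIC))
cv2.imwrite('pics/c4.png',np.hstack(out))
```

```text
shift mm [ 1.5 -0.7  1. ] rotvec [ 0.0018 -0.0002 -0.0012]
360 149 [[391.55502133 194.95754389]
 [391.96244259 191.42237519]]
223 150 [[255.48466473 193.60693512]
 [254.94623656 191.25604113]]
```

View pics/c4.png

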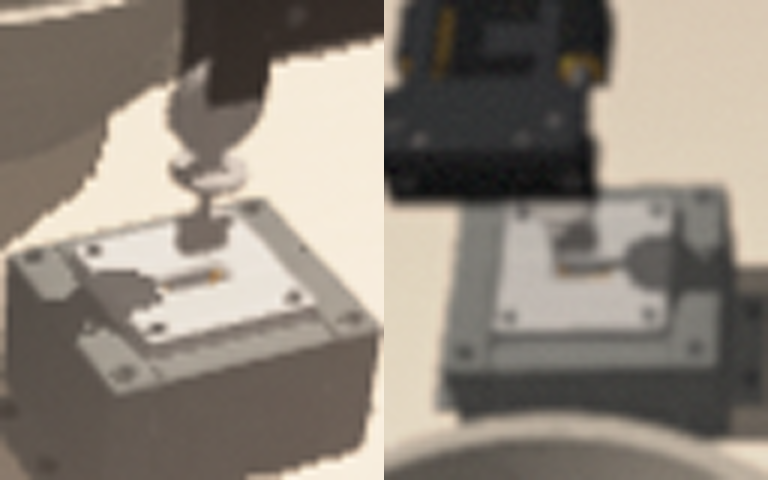

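The key hovers about 11 mm above the slot. It needs about 1.5 mm of tool +x and a little −y. I'll correct that and descend gently to 5 mm depth.

Emit:
drive_tool --moves '[{"x":1.6,"y":-0.5,"z":0,"rx":0,"ry":0,"rz":0,"fingers":1},{"x":1.6,"y":-0.5,"z":4,"rx":0,"ry":0,"rz":0,"fingers":1},{"x":1.6,"y":-0.5,"z":8,"rx":0,"ry":0,"rz":0,"fingers":1},{"x":1.6,"y":-0.5,"z":11,"rx":0,"ry":0,"rz":0,"fingers":1},{"x":1.6,"y":-0.5,"z":13,"rx":0,"ry":0,"rz":0,"fingers":1},{"x":1.6,"y":-0.5,"z":15,"rx":0,"ry":0,"rz":0,"fingers":1},{"x":1.6,"y":-0.5,"z":16,"rx":0,"ry":0,"rz":0,"fingers":1},{"x":1.6,"y":-0.5,"z":16,"rx":0,"ry":0,"rz":0,"fingers":1}]' --force 60

```text
time_s: 9.0
tool_pos: [0.5414, -0.1055, 0.1169]
tool_rot: [-180.0, -0.0, 85.5]
force: [0.1, -0.2, -0.4]
grip_width: 0.0085
grasp_force: 60.6
```

Emit:
drive_tool --moves '[{"x":0,"y":0,"z":1,"rx":0,"ry":0,"rz":0,"fingers":1},{"x":0,"y":0,"z":2,"rx":0,"ry":0,"rz":0,"fingers":1},{"x":0,"y":0,"z":3,"rx":0,"ry":0,"rz":0,"fingers":1},{"x":0,"y":0,"z":4,"rx":0,"ry":0,"rz":0,"fingers":1},{"x":0,"y":0,"z":5,"rx":0,"ry":0,"rz":0,"fingers":1},{"x":0,"y":0,"z":6,"rx":0,"ry":0,"rz":0,"fingers":1}]'

```text
time_s: 9.75
tool_pos: [0.543, -0.1058, 0.1131]
tool_rot: [179.8, -0.0, 85.5]
force: [-1.3, 0.2, 9.0]
grip_width: 0.0078
grasp_force: 60.8
```

Emit:
drive_tool --moves '[{"x":0,"y":0,"z":1,"rx":0,"ry":0,"rz":0,"fingers":1},{"x":0,"y":0,"z":2,"rx":0,"ry":0,"rz":0,"fingers":1},{"x":0,"y":0,"z":3,"rx":0,"ry":0,"rz":0,"fingers":1},{"x":0,"y":0,"z":4,"rx":0,"ry":0,"rz":0,"fingers":1},{"x":0,"y":0,"z":5,"rx":0,"ry":0,"rz":0,"fingers":1},{"x":0,"y":0,"z":6,"rx":0,"ry":0,"rz":0,"fingers":1}]'

```text
time_s: 10.5
tool_pos: [0.542, -0.1055, 0.1053]
tool_rot: [179.9, -0.0, 85.5]
force: [0.6, 0.3, 3.9]
grip_width: 0.0083
grasp_force: 60.7
```

Emit:
drive_tool --moves '[{"x":0,"y":0,"z":2,"rx":0,"ry":0,"rz":0,"fingers":1},{"x":0,"y":0,"z":4,"rx":0,"ry":0,"rz":0,"fingers":1},{"x":0,"y":0,"z":6,"rx":0,"ry":0,"rz":0,"fingers":1},{"x":0,"y":0,"z":8,"rx":0,"ry":0,"rz":0,"fingers":1},{"x":0,"y":0,"z":10,"rx":0,"ry":0,"rz":0,"fingers":1},{"x":0,"y":0,"z":12,"rx":0,"ry":0,"rz":0,"fingers":1},{"x":0,"y":0,"z":13,"rx":0,"ry":0,"rz":0,"fingers":1},{"x":0,"y":0,"z":14,"rx":0,"ry":0,"rz":0,"fingers":1},{"x":0,"y":0,"z":14,"rx":0,"ry":0,"rz":0,"fingers":1}]'

```text
time_s: 11.62
tool_pos: [0.5412, -0.1055, 0.0907]
tool_rot: [-180.0, 0.0, 85.5]
force: [1.7, -0.4, -1.0]
grip_width: 0.0082
grasp_force: 60.5
```

Emit:
drive_tool --moves '[{"x":0,"y":0,"z":1,"rx":0,"ry":0,"rz":0,"fingers":1},{"x":0,"y":0,"z":2,"rx":0,"ry":0,"rz":0,"fingers":1},{"x":0,"y":0,"z":3,"rx":0,"ry":0,"rz":0,"fingers":1},{"x":0,"y":0,"z":3,"rx":0,"ry":0,"rz":0,"fingers":1}]'

```text
time_s: 12.12
tool_pos: [0.5414, -0.1055, 0.0887]
tool_rot: [-180.0, -0.0, 85.5]
force: [-0.8, 0.7, 5.4]
grip_width: 0.0082
grasp_force: 60.7
```

Emit:
drive_tool --moves '[{"x":0,"y":-0.25,"z":0,"rx":0,"ry":0,"rz":0.1,"fingers":1},{"x":0.05,"y":-0.5,"z":0,"rx":0,"ry":0,"rz":0.2,"fingers":1},{"x":0.1,"y":-0.74,"z":0,"rx":0,"ry":0,"rz":0.3,"fingers":1},{"x":0.2,"y":-0.97,"z":0,"rx":0,"ry":0,"rz":0.4,"fingers":1},{"x":0.3,"y":-1.2,"z":0,"rx":0,"ry":0,"rz":0.5,"fingers":1},{"x":0.3,"y":-1.2,"z":0,"rx":0,"ry":0,"rz":0.5,"fingers":1}]'

```text
time_s: 12.88
tool_pos: [0.5409, -0.1054, 0.0887]
tool_rot: [179.9, -0.0, 57.0]
force: [0.3, 0.2, 4.6]
grip_width: 0.008
grasp_force: 60.7
```

Run:
```python
from h import *
o=sensors.get_obs();print(o['wrist_torque'],o['qpos'])
```

```text
[-0.28714692 -0.18732798  0.0456961 ] [-26.03282166  13.2014248   38.76190612 106.75176261  -9.22657052
  63.09506205 -16.87661721]
```

Emit:
drive_tool --moves '[{"x":0,"y":-0.25,"z":0,"rx":0,"ry":0,"rz":0.1,"fingers":1},{"x":0.05,"y":-0.5,"z":0,"rx":0,"ry":0,"rz":0.2,"fingers":1},{"x":0.1,"y":-0.74,"z":0,"rx":0,"ry":0,"rz":0.3,"fingers":1},{"x":0.2,"y":-0.97,"z":0,"rx":0,"ry":0,"rz":0.4,"fingers":1},{"x":0.3,"y":-1.2,"z":0,"rx":0,"ry":0,"rz":0.5,"fingers":1},{"x":0.44,"y":-1.41,"z":0,"rx":0,"ry":0,"rz":0.6,"fingers":1},{"x":0.6,"y":-1.6,"z":0,"rx":0,"ry":0,"rz":0.7,"fingers":1},{"x":0.76,"y":-1.8,"z":0,"rx":0,"ry":0,"rz":0.8,"fingers":1},{"x":0.95,"y":-1.96,"z":0,"rx":0,"ry":0,"rz":0.9,"fingers":1},{"x":1.15,"y":-2.1,"z":0,"rx":0,"ry":0,"rz":1.0,"fingers":1},{"x":1.36,"y":-2.23,"z":0,"rx":0,"ry":0,"rz":1.1,"fingers":1},{"x":1.36,"y":-2.23,"z":0,"rx":0,"ry":0,"rz":1.1,"fingers":1}]'

```text
time_s: 14.38
tool_pos: [0.5398, -0.1034, 0.0887]
tool_rot: [180.0, -0.1, -6.1]
force: [1.8, -0.9, 6.1]
grip_width: 0.008
grasp_force: 60.7
```

Run:
```python
from h import *
o=sensors.get_obs();print(o['wrist_torque'],o['qpos'])
```

```text
[-0.37059122  0.00710735  0.08931596] [-34.06639251  14.59641067  48.04774183 107.17124644 -12.06700403
  63.3829524  -77.55577964]
```

Emit:
drive_tool --moves '[{"x":0,"y":-0.1,"z":0,"rx":0,"ry":0,"rz":0.05,"fingers":1},{"x":0,"y":-0.25,"z":0,"rx":0,"ry":0,"rz":0.1,"fingers":1},{"x":0,"y":-0.35,"z":0,"rx":0,"ry":0,"rz":0.15,"fingers":1},{"x":0,"y":-0.35,"z":0,"rx":0,"ry":0,"rz":0.15,"fingers":1}]'

```text
time_s: 14.88
tool_pos: [0.5398, -0.1031, 0.0887]
tool_rot: [180.0, -0.1, -14.6]
force: [1.5, -0.6, 5.3]
grip_width: 0.0082
grasp_force: 60.7
```

Run:
```python
from h import *
o=sensors.get_obs();print(o['wrist_torque'],o['tool_rot'],o['force'])
```

```text
[-0.3351831   0.06797245  0.15507163] [ 1.79974842e+02 -8.32569010e-02 -1.46234202e+01] [ 1.46901653 -0.64475645  5.25465187]
```

Emit:
drive_tool --moves '[{"x":0,"y":-0.1,"z":0,"rx":0,"ry":0,"rz":0.03,"fingers":1},{"x":0,"y":-0.2,"z":0,"rx":0,"ry":0,"rz":0.07,"fingers":1},{"x":0,"y":-0.2,"z":0,"rx":0,"ry":0,"rz":0.07,"fingers":1},{"x":0,"y":-0.2,"z":0,"rx":0,"ry":0,"rz":0.07,"fingers":1}]'

```text
time_s: 15.38
tool_pos: [0.5398, -0.103, 0.0887]
tool_rot: [180.0, -0.1, -18.6]
force: [0.5, -0.2, 6.1]
grip_width: 0.008
grasp_force: 60.6
```

Run:
```python
from h import *
o=sensors.get_obs();print(o['wrist_torque'],o['tool_rot'],o['force'])
```

```text
[-0.36784763  0.07838398  0.30139159] [ 1.79967089e+02 -7.91055753e-02 -1.85842368e+01] [ 0.53390302 -0.21923862  6.05665692]
```

Torque doubled to 0.30 N·m, so the key is at the stop. I'll use the last picture to verify.

Run:
```python
from h import *
out=[]
for n,x,y in(('scene',345,130),('scene',170,215)):
    snap(n,'fin'); i=cv2.imread('pics/fin.png'); out.append(cv2.resize(i[y:y+100,x:x+130],None,fx=3,fy=3,interpolation=cv2.INTER_CUBIC))
cv2.imwrite('pics/finc.png',np.hstack(out))
```

```text
(no output)
```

View pics/finc.png

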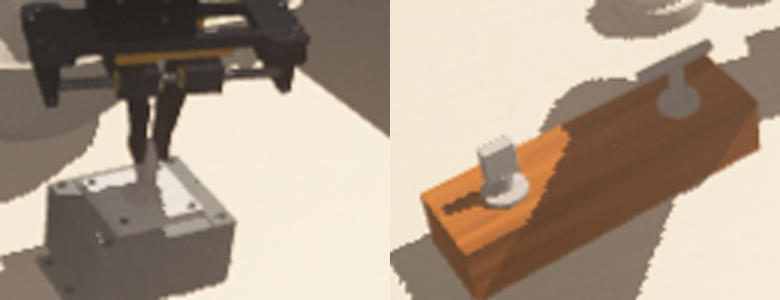

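The key is home and turned, with its bow edge-on at crop (150,165). The square and T-bar keys still stand in the block at (500,175) and (680,80).

```bash
python3 -c "
from cell import workorder
print(workorder.sign_off())"
```

```text
the job is handed in; nothing more can be done
None
```

The round key is fully home in the switch and held at the clockwise stop under spring load, the other two keys are still in the block, and the job is handed in; the verdict was not shown to me.

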